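Index a circuit board carriage to the magnifier station

ROBOT

A 7-joint arm with a two-finger parallel gripper is mounted at the origin on the work surface. World frame = base frame: x ahead of the robot, y to its left, z up, the work surface at z = 0. Lengths are in m, angles in rad, forces in N, time in s.
With the tool pointing down it reaches from about 0.4 to 0.925 m from the base axis. Payload 5.6 kg.
Tool frame: the origin (TCP) lies at the very end of the fingers, on their centre line; the grasp point (between the pads) lies grasp_offset behind it (grasp_offset is the distance from the TCP to the grasp point, in m); z points along the fingers, y is the line along which they close (so a half turn about z gives the same grasp; the last joint's range is limited). The gripper opens to 85 mm and grips with 20 to 120 N. Pads are 22 mm wide; open, the fingers measure 114 mm over their backs; the gripper's body (76 mm by 85 mm) begins 54 mm behind the grasp point. The pads swing forward as they close: fully open they stand 13 mm farther back than shut.
Start: joints at [-1.28, 0.468, -0.012, 1.603, 0.006, 1.071, -0.056], TCP at [0.213, 0.614, 0.231] pointing down, gripper open.
Joint ranges: [-2.53, 2.53], [-0.31, 2.02], [-1.57, 1.55], [0.28, 2.44], [-1.29, 4.43], [0.15, 1.84], [-2.92, 2.92]. Speed limits (rad/s): [2.57, 2.57, 3.14, 3.14, 3.14, 3.14, 3.14].

INTERFACE

Orientations are given as a 3x3 rotation matrix whose columns are the frame's x, y, z axes.
In Python, from bench import move_ptp, move_linear, move_joints, move_gripper, dwell, ik, snapshot, camera_model, Unreachable, finish_job, current_time_s, current_joint_pos, current_qvel, current_joint_torque, current_position, current_eef_rot, current_contact_force, current_wrist_torque, current_grip_width, current_gripper_force, grasp_offset gives the robot as it stands. The module is installed in compiled form; this text tells all that it offers. Calls block until the motion is done:
- move_ptp(position, orientation): joint-space move of the TCP to a pose.
- move_linear(position, attitude=None, velocity=0.15, contact_N=None): straight line of the TCP; attitude=None keeps the orientation; velocity is the mean speed in m/s. With contact_N (N) it stops when the force on the tool has changed by that much, and returns True; else False.
- move_joints(angles): joint-space move.
- move_gripper(opening, strength=None): finger opening in m; strength is the grip in N (None keeps the last); returns when the fingers have stopped.
- dwell(seconds).
- ik(position, orientation): joint angles nearest the present ones, or None.
- snapshot(name): name is "side" or "top" or "wrist"; returns (picture, depth): 400x640x3 uint8, red, green, blue; 400x640 float32, m along the optical axis (not along the pixel's ray), 0 where there is no reading.
- camera_model(name): a dict with "camera_matrix" (3x3 intrinsics, pixels), "rvec" (rotation vector, rad) and "tvec" (3), from world to camera coordinates, as OpenCV has them. Camera axes: x right, y down, z forward; pixel columns grow to the right and rows downward; lengths in m; the calibration is good to about 2 mm. A picture is of the moment at which its call begins: read the wrist's pose just before it. camera_model takes no time and is no camera call; for the wrist camera it gives the pose at the moment of the call.
A pose or a line that the arm cannot do raises Unreachable and nothing moves.
- finish_job(): hands the job in; it is judged then, once.
Readings, each from a call of its own:
- current_time_s(): time.
- current_joint_pos(): joint angles.
- current_qvel(): joint speeds.
- current_joint_torque(): joint torques, N m.
- current_position(): TCP position.
- current_eef_rot(): TCP orientation.
- current_contact_force(): force on the tool from outside, world axes, zero at the start.
- current_wrist_torque(): the same for the moment, N m.
- current_grip_width(): finger opening in m.
- current_gripper_force(): force on a finger pad.
Only numpy, scipy, OpenCV 4.12 (cv2) and the standard library are available. Lean on these libraries where they do the work, as an engineer would, in place of code of your own. Each camera call takes 0.05 s, during which the arm holds its last target. There are 200 camera calls.

TASK

The carriage with the circuit board is latched at the loading end of the jig. Pull its plunger knob up, slide the carriage along until the board is under the round magnifier lens, and let the plunger drop fully home into that station's hole, then let go. The index plate is not set exactly, so feel for the hole gently: do not force the pin against the plate, and do not bump or move anything else.

Things in the scene. Friction and masses are not known exactly. Their poses are not given: they have to be found in the camera images.
- jig: Board jig fixed to the bench: aluminium base 240 x 380 x 12 mm. Origin at the centre of its underside; +y is the carriage's slide direction (loading end towards the stations), +x points away from the robot's side, z up. Two guide rods along y carry the carriage; a steel index plate runs along the robot-side edge.
- hole_one (a point): Nominal mouth of the first station's hole: 70 mm from the jig's origin along its -x, y = 0, 36 mm above the bench (the top of the index plate). Both station holes are round, 10.5 mm across. The index plate is adjustable and is clamped up to 12 mm off nominal either way along the jig's y (it does not move in use), both holes alike: the true place of a hole must be found by feel.
- hole_two (a point): Nominal mouth of the second station's hole, 75 mm further along the jig's +y; off by the same up to 12 mm as the first. The index plate is 30 mm wide and 260 mm long; its slot at the loading end, 44 x 10.5 mm, is nominally 85 mm before the first hole.
- carriage (a joint): Travel of the carriage along the jig's +y, m; stops at -0.012 and 0.185; nominally 0.085 at the first hole, 0.160 at the second. Starts within 0.004 of 0, pin in the slot. The carriage is a grey 135 x 84 mm plate with a green circuit board and, towards the robot, a bracket with the plunger over the index plate. It slides with about 2 N of friction.
- plunger (a joint): Lift of the spring plunger, m: 0 = fully home (pin 11 mm deep in the index plate), 0.011 = pin tip level with the plate's top (its reading when the pin rests on the plate between holes), 0.016 = upper stop. The spring pushes it down with 5 N at 0, 8 N at 0.016; let go, it comes down damped, at about 0.1 m/s.
- knob_top (a point): Centre of the top of the plunger's knob: an upright black cylinder, 25 mm across, 26 mm tall. With the plunger home its top is 92 mm and its underside 66 mm above the bench; the sleeve below it (20 mm wide) ends at 58 mm. It rises with the plunger and travels with the carriage, 130 mm from board_mark along the jig's -x, 0 along y.
- pin: The steel pin under the knob, 8 mm in diameter (2.5 mm of play in the holes), flat-ended, coaxial with the knob. Origin at its lower end, 25 mm above the bench when home.
- board_mark (a point): Centre of the top face of the green circuit board (80 x 70 mm) on the carriage, 62 mm above the bench.
- lens (a point): Centre of the magnifier's round lens: black ring 68 mm across, 165 mm above the bench, over the path of board_mark, held by a post behind the jig. It stands at one of the two stations, within 3 mm along the slide of where board_mark comes when the pin is at that hole's nominal place; a grey square fume hood stands at the other.
- magnifier: The magnifier on its stand: steel foot 50 x 56 mm, upright post 12 mm thick, 169 mm tall. Origin under the foot, 150 mm along the jig's +x from the jig's origin; the lens is 90 mm back towards the robot's side.
- fume_hood: Fume extraction hood, a grey 56 x 56 mm square mouth 155 to 175 mm above the bench on a stand like the magnifier's (its pipe up to 195 mm); stands at the other station. Origin under its foot.
- solder_spool: Bystander: bare metal wire spool standing up, 54 mm across, 42 mm tall, on the robot's side of the jig. Origin under its middle.
- screwdriver: Bystander: screwdriver, 160 mm long, 26 mm thick black handle, lying on the robot's side of the jig. Origin under its middle.
- drink_can: Bystander: drink can, 66 mm across, 120 mm tall, left of the jig. Origin under its middle.
- flux_bottle: Bystander: small bottle, 44 mm across, 85 mm tall, left of the jig. Origin under its middle.
- parts_tray: Bystander: grey divided tray, 100 x 140 x 30 mm, right of the jig. Origin under its middle.
- copper_board: Bystander: bare copper board, 100 x 70 x 4 mm, right of the jig. Origin under its middle.
- pliers: Bystander: small pliers lying flat, about 135 mm long, 12 mm high, at the far right. Origin under the middle.
Things that resemble listed ones, but are neither listed nor needed, are in the scene too. Leave any red look-alike of the magnifier alone.

How it is judged:
On the way:
1. the plunger is pulled up until its pin is clear of the index plate (value of joint plunger above 0.0112 m), for 0.2 s.
At the end, for the whole second after the job is handed in: The board's centre is under the magnifier lens (within 22 mm in plan), the plunger is fully home in that station's hole (less than 2 mm of lift), and the carriage is at rest with the pin not jammed (value of joint plunger below 0.002 m and horizontal distance between board_mark and lens below 0.022 m and velocity of joint carriage between -0.005 and 0.005 m/s and contact force between pin and jig below 12 N); the robot touches nothing.
It fails at once if the pin is forced against the index plate with more than 20 N (contact force between pin and jig above 20 N).
It fails at once if the magnifier or the fume hood is bumped (more than 5 N) (contact force between any of magnifier, fume_hood and anything else above 5 N).
It fails at once if a bystander is moved by more than 15 mm (distance of any of solder_spool, screwdriver, drink_can, flux_bottle, parts_tray, copper_board, pliers from where it was at the start of the episode above 0.015 m).
It also fails if it takes over 42 s, if anything falls off the work surface, if the arm or the gripper's body presses on something with over 40 N, if the wrist force passes 120 N, or if a joint passes its speed limit or range.

## Working session

There is one attempt and no reset: what is moved stays moved. The work goes in short steps, each a Python script; the robot and the scene stay as the last script left them, time stands still between calls to the robot, and variables do not carry over. Pictures are saved under pics/ and viewed, at most 10 in all, crops included, and the job is handed in when it is done.

```bash
mkdir -p pics; ls
python3 - <<'E'
from bench import *
import cv2,numpy as np
for n in ("top","side"):
    p,d=snapshot(n); cv2.imwrite(f"pics/{n}0.png",p[:,:,::-1]); np.savez(f"{n}0.npz",p=p,d=d)
    m=camera_model(n); R=cv2.Rodrigues(np.array(m["rvec"]))[0]; print(n,m["camera_matrix"],-R.T@np.array(m["tvec"]).ravel(),R[2])
print(current_time_s(),grasp_offset,current_eef_rot())
E
```

```text
pics
top [[441.67937547   0.         319.74281766]
 [  0.         441.67937547 204.04072649]
 [  0.           0.           1.        ]] [ 0.30582224 -0.01152192  1.27537249] [ 0.18448173  0.00643699 -0.98281486]
side [[400.68701156   0.         322.38095982]
 [  0.         400.68701156 202.70585455]
 [  0.           0.           1.        ]] [-0.0992552  -1.05783011  0.83440656] [ 0.45855753  0.73963151 -0.49261569]
0.1 0.0187 [[-9.44795582e-01  3.27660100e-01 -4.08318758e-04]
 [ 3.27660325e-01  9.44794242e-01 -1.59740549e-03]
 [-1.37628830e-04 -1.64301151e-03 -9.99998641e-01]]
```

View pics/top0.png

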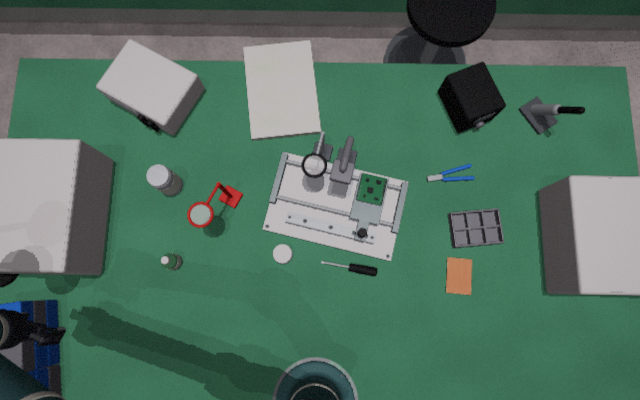

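View pics/side0.png

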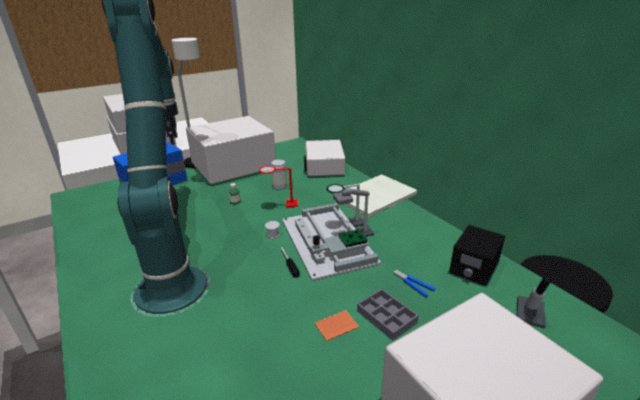

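The top view shows the carriage at the jig's right end, with the knob at (362,232) and the board at (372,190). The grey hood at (343,172) is at station one and the black lens ring at (314,165) is further left, so the target is hole two. The red look-alike is at (201,214). The side view agrees with this.

```bash
cat > h.py <<'E'
import cv2,numpy as np
def cloud(d,m):
    K=m["camera_matrix"];R=cv2.Rodrigues(np.array(m["rvec"]))[0];t=np.array(m["tvec"]).ravel()
    v,u=np.indices(d.shape); c=np.stack([(u-K[0][2])/K[0][0]*d,(v-K[1][2])/K[1][1]*d,d],-1)
    return (c-t)@R
def ray(uv,z,m):
    K=m["camera_matrix"];R=cv2.Rodrigues(np.array(m["rvec"]))[0];t=np.array(m["tvec"]).ravel()
    o=-R.T@t; r=R.T@np.array([(uv[0]-K[0][2])/K[0][0],(uv[1]-K[1][2])/K[1][1],1]); return o+r*(z-o[2])/r[2]
E
python3 - <<'E'
from bench import *; from h import *
f=np.load("top0.npz");p,d=f["p"],f["d"];m=camera_model("top");P=cloud(d,m)
roi=np.zeros(d.shape,bool);roi[120:262,255:415]=1
z=P[...,2]; print("table z",np.median(z[280:340,430:500]))
def rect(mask,n):
    q=P[mask&roi&(d>0)]; r=cv2.minAreaRect(q[:,:2].astype(np.float32)*1000); print(n,len(q),np.round(r[0],1),np.round(r[1],1),round(r[2],2),"med",q.mean(0).round(4))
gray=p.max(-1).astype(int)-p.min(-1)
rect((z>.007)&(z<.017)&(gray<30),"base")
plate=(z>.031)&(z<.04); 
n,l,s,c=cv2.connectedComponentsWithStats((plate&roi).astype(np.uint8))
for i in range(1,n):
    if s[i,4]>25: print("plate comp",s[i]); rect(l==i,"  r")
h=np.zeros_like(roi);h[220:245,350:375]=1
for lo,hi,mm,nm in((.086,.1,h,"knob"),(.15,.18,roi,"z165")):
    n,l,s,c=cv2.connectedComponentsWithStats(((z>lo)&(z<hi)&mm&roi).astype(np.uint8))
    for i in range(1,n):
        if s[i,4]>8: print(nm,s[i],c[i]); rect(l==i,"  r")
b=np.zeros_like(roi);b[165:212,350:392]=1
rect((z>.055)&(z<.07)&b&(p[...,1]>p[...,0]*1.5),"board")
w=camera_model("wrist");R=cv2.Rodrigues(np.array(w["rvec"]))[0]
c=-R.T@np.array(w["tvec"]).ravel(); E=current_eef_rot(); print("cam in tool",E.T@(c-current_position()),"axis",E.T@R[2], w["camera_matrix"][0])
cv2.imwrite("pics/jig.png",cv2.resize(p[115:270,250:420,::-1],None,fx=4,fy=3.8,interpolation=cv2.INTER_CUBIC))
E
```

```text
table z -5.758187267040363e-05
base 6367 [591.2 -34.6] [424.4 447.9] 1.76 med [ 0.5417 -0.0276  0.0118]
plate comp [269 153  32  51 337]
  r 337 [614.7  99.2] [ 86.1 148.9] 89.94 med [0.6097 0.1103 0.0357]
plate comp [387 182  22  52 316]
  r 316 [ 537.8 -212.5] [ 57.2 149.8] 77.18 med [ 0.5395 -0.229   0.0364]
plate comp [319 206  14   6  28]
  r 28 [525.7 -19.5] [38.9  8.8] 75.96 med [ 0.5262 -0.0196  0.0333]
plate comp [285 212  72  27 686]
  r 686 [478.2  -5.7] [201.9  31. ] 77.09 med [ 0.4784 -0.0044  0.0356]
plate comp [365 231  11  13  90]
  r 90 [ 445.6 -147.3] [26.2 29.9] 76.74 med [ 0.4457 -0.1477  0.0353]
knob [358 228   9  10  65] [361.81538462 232.47692308]
  r 65 [ 451.8 -118.3] [23.9 22. ] 69.8 med [ 0.4518 -0.1183  0.0917]
z165 [301 132  26  46 581] [314.38898451 162.37865749]
  r 581 [645.4  14.9] [123.2  65.2] 2.46 med [0.624  0.0114 0.167 ]
z165 [344 137  10  13  69] [349.         141.75362319]
  r 69 [676.6 -77.1] [19.7 37.8] 76.91 med [ 0.6787 -0.0779  0.1745]
z165 [329 160  26  25 389] [341.20308483 173.20308483]
  r 389 [598.8 -58.9] [55.5 56.1] 76.55 med [ 0.5942 -0.0582  0.1737]
board 602 [ 580.  -148.2] [69.7 78.7] 77.16 med [ 0.579  -0.1469  0.0618]
cam in tool [ 0.07658342 -0.0001809  -0.14353235] axis [-2.98045614e-01 -2.40958511e-04  9.54551598e-01] [320.04495759   0.         317.3219922 ]
```

View pics/jig.png

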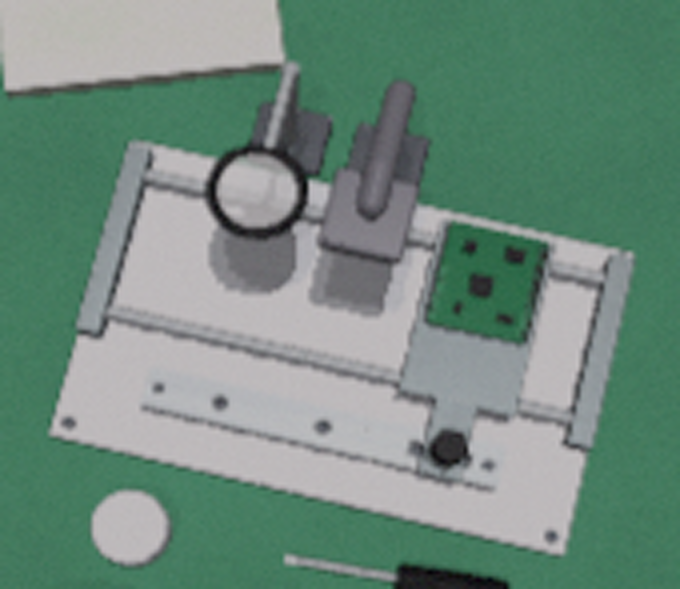

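The crop shows both station holes, at (220,402) for hole two and (323,427) for hole one. The black lens ring is at (257,190), over hole two's side. I'll measure these, move above the knob and refine with the wrist camera.

```bash
cat >> h.py <<'E'
a=np.radians(77.0); Y=np.array([np.cos(a),np.sin(a),0]); X=np.array([Y[1],-Y[0],0]); Z=np.array([0,0,1.])
Rt=np.stack([-X,Y,-Z],1)
E
python3 - <<'E'
from bench import *; from h import *
m=camera_model("top")
px=lambda x,y:(250+(x+.5)/4-.5,115+(y+.5)/3.8-.5)
h2=ray(px(220,402.5),.036,m);h1=ray(px(323,427),.036,m);L=ray(px(257,190),.165,m)
kn=np.array([.4518,-.1183,0]);bd=np.array([.580,-.1482,0])
print(h1,h2,"sep",(h2-h1)@Y,(h2-h1)@X,"lens",L)
print("knob in jig",kn@X,kn@Y,"board",bd@X,bd@Y,"h1",h1@X,h1@Y,"h2",h2@X,h2@Y,"lens",L@X,L@Y)
move_gripper(.05,30)
move_ptp([*kn[:2],.25],Rt); print(current_time_s(),current_position())
w=camera_model("wrist");p,d=snapshot("wrist");cv2.imwrite("pics/w1.png",p[:,:,::-1])
P=cloud(d,w);z=P[...,2];r=np.hypot(P[...,0]-kn[0],P[...,1]-kn[1])
q=P[(d>0)&(z>.085)&(z<.098)&(r<.03)]
c,rad=cv2.minEnclosingCircle(q[:,:2].astype(np.float32)*1000);print("knob",len(q),c,rad,np.median(q[:,2]))
q=P[(d>0)&(z>.055)&(z<.07)&(p[...,1]>p[...,0]*1.4)&(r<.2)]
if len(q)>50: print("board",cv2.minAreaRect(q[:,:2].astype(np.float32)*1000))
q=P[(d>0)&(z>.032)&(z<.039)&(r<.25)&(np.abs(P@X-h1@X)<.03)]
if len(q)>50: print("plate",cv2.minAreaRect(q[:,:2].astype(np.float32)*1000))
E
```

```text
[ 0.47288611 -0.03452122  0.036     ] [0.49016961 0.03869345 0.036     ] sep 0.07522613093596489 0.0003708114755397056 lens [0.61832027 0.01268904 0.165     ]
knob in jig 0.4668321049988485 -0.013635092311535164 board 0.5984723838291971 -0.013930032081730218 h1 0.4685316519423625 0.07273978321075403 h2 0.4689024634179022 0.14796591414671892 lens 0.5996183444867458 0.15145561822790665
3.2583 [ 0.45214228 -0.11762256  0.24998144]
knob 509 (453.3402099609375, -120.14389038085938) 12.600637435913086 0.09264679719904931
board ((579.753173828125, -148.82049560546875), (72.74890899658203, 80.87737274169922), 76.82076263427734)
plate ((468.1117858886719, -62.05126953125), (317.2630310058594, 42.72939682006836), 79.7712173461914)
```

View pics/w1.png

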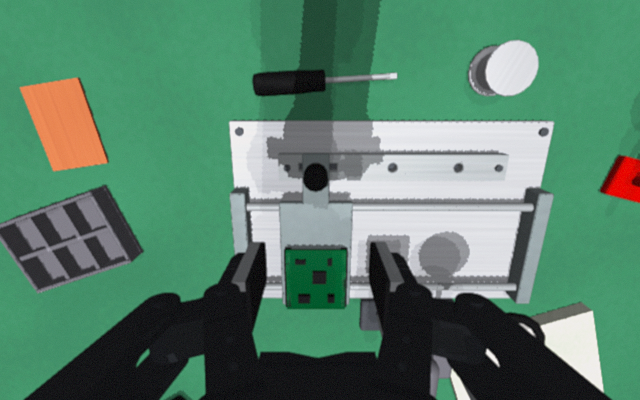

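The wrist view shows the knob at (316,177) clear between the fingers, and the plate holes at (392,167) and (458,167). Next I'll grasp and lift.

Run:
```python
from bench import *; from h import *
w=camera_model("wrist")
for uv in((392,167),(458,167)):
    q=ray(uv,.036,w);print("hole",q@X,q@Y)
k=.4685*X-.0145*Y
print(move_linear([*k[:2],.11],Rt,.15))
print("down",move_linear([*k[:2],.0625],Rt,.06,contact_N=8),current_position()[2],current_contact_force().round(2))
move_gripper(.02,45)
print("grip",current_grip_width(),current_gripper_force(),current_position(),current_contact_force().round(2))
p=current_position()
print("lift",move_linear(p+[0,0,.0138],None,.03),current_position()-p,current_contact_force().round(2),current_grip_width())
dwell(.25)
w=camera_model("wrist");pc,d=snapshot("wrist");P=cloud(d,w);r=np.hypot(P[...,0]-k[0],P[...,1]-k[1])
q=P[(d>0)&(r<.010)&(P[...,2]<.13)];print("knob z",np.median(q[:,2]),q[:,2].max(),len(q))
cv2.imwrite("pics/w2.png",pc[:,:,::-1]);print(current_time_s(),current_position()@X,current_position()@Y)
```

```text
hole 0.4686945589542787 0.07190597282880443
hole 0.468666829704919 0.14708165529950412
False
down False 0.06263210044040189 [ 0.07 -0.25 -0.63]
grip 0.023785756555720825 43.95203411579132 [ 0.45355194 -0.11956378  0.06302521] [-1.26  0.45  6.2 ]
lift False [-1.04074944e-04  2.55878925e-05  1.37491564e-02] [ 2.62  0.22 -8.98] 0.023540996370582254
knob z 0.10613142293369171 0.10818808264073133 2267
6.6083 0.4687088825363799 -0.014442658203459437
```

View pics/w2.png

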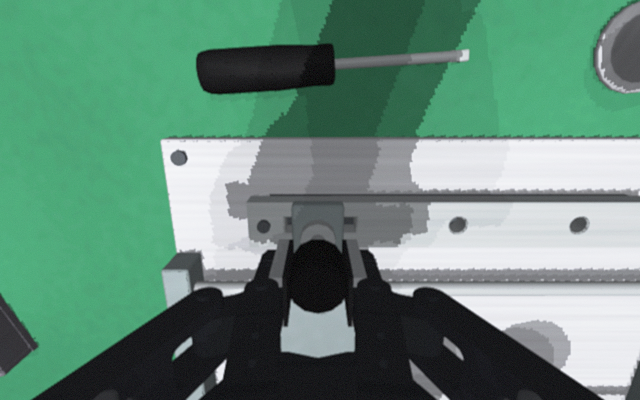

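The knob is held and lifted about 14 mm, at (318,270), with the pin clear. Next I'll slide to 6 mm short of hole two, rest the pin on the plate and push gently with loosened fingers.

Run:
```python
from bench import *; from h import *
F=lambda:np.round([current_contact_force()@X,current_contact_force()@Y,current_contact_force()[2]],2)
p=current_position(); z0=p[2]
t=.4687*X+.1415*Y
print(move_linear([*t[:2],z0],Rt,.06,contact_N=25),current_position()@X,current_position()@Y,F(),current_grip_width())
p=current_position();print(move_linear(p-[0,0,.0022],None,.02,contact_N=6),current_position()[2]-z0,F())
move_gripper(.029,20);print("open",current_grip_width(),F())
def kz():
    w=camera_model("wrist");c=current_position();pc,d=snapshot("wrist");P=cloud(d,w);r=np.hypot(P[...,0]-c[0],P[...,1]-c[1])
    q=P[(d>0)&(r<.009)&(P[...,2]<.13)];cv2.imwrite("pics/w3.png",pc[:,:,::-1]);return np.median(q[:,2])
print("knob z",kz(),current_time_s())
z=current_position()[2]
for i in range(3):
    p=current_position();hit=move_linear(p+.006*Y,Rt,.008,contact_N=6)
    print(hit,current_position()@Y,F(),"knob z",kz())
    if hit: break
print(current_time_s())
```

```text
False 0.46867374103954795 0.14146255807721536 [ 0.94 -1.47 -8.29] 0.02344585447517243
False -0.0022739725970551683 [ 1.35 -2.56 -7.86]
open 0.029150297740243823 [-0.56 -0.08 -0.25]
knob z 0.10354626975649289 9.9
True 0.14344887346214663 [ 0.55 -0.3   0.01] knob z 0.10346536078967616
10.4833
```

```bash
cat > s.py <<'E'
from bench import *; from h import *
F=lambda:np.round([current_contact_force()@X,current_contact_force()@Y,current_contact_force()[2]],2)
def kz():
    w=camera_model("wrist");c=current_position();pc,d=snapshot("wrist");P=cloud(d,w);r=np.hypot(P[...,0]-c[0],P[...,1]-c[1])
    q=P[(d>0)&(r<.009)&(P[...,2]<.13)];cv2.imwrite("pics/w3.png",pc[:,:,::-1]);return np.median(q[:,2])
E
python3 - <<'E'
from s import *
p0=current_position();p0=.4687*X+(p0@Y)*Y+[0,0,p0[2]]
for i in range(1,17):
    hit=move_linear(p0+.001*i*Y,Rt,.006,contact_N=8); z=kz()
    print(hit,round(current_position()@Y,4),F(),"knob z",round(z,4))
    if z<.101: break
    if hit: break
print(current_time_s())
E
```

```text
False 0.1437 [-0.67 -4.3   2.92] knob z 0.1035
False 0.1438 [-0.99 -6.84  3.25] knob z 0.1034
False 0.1448 [-1.25 -7.38  2.16] knob z 0.1033
False 0.1459 [-1.05 -7.27  1.59] knob z 0.1032
False 0.1488 [-0.   -1.98 -1.33] knob z 0.0928
12.3583
```

The pin has dropped and the knob top reads 0.0928, the same as its home height. Now I'll let go, rise and check.

Run:
```python
from s import *
move_gripper(.05); print(F(),"kz",kz())
p=current_position(); print(move_linear(p+[0,0,.1],None,.08,contact_N=15)); print(F())
p=current_position(); c=p.copy()
w=camera_model("wrist");pc,d=snapshot("wrist");P=cloud(d,w);r=np.hypot(P[...,0]-c[0],P[...,1]-c[1])
q=P[(d>0)&(P[...,2]>.085)&(P[...,2]<.115)&(r<.03)]
k=np.array(cv2.minEnclosingCircle(q[:,:2].astype(np.float32))[0]);print("knob",k@X[:2],k@Y[:2],np.median(q[:,2]),"lens Y .1515")
cv2.imwrite("pics/w4.png",pc[:,:,::-1]);pt,_=snapshot("top");cv2.imwrite("pics/top4.png",cv2.resize(pt[115:270,250:420,::-1],None,fx=4,fy=3.8));print(current_time_s())
```

```text
[ 0.36 -0.19  0.03] kz 0.09278930425447567
False
[-0.73  0.26  0.24]
knob 0.4684792769215346 0.14652249579378118 0.09263102629633717 lens Y .1515
14.2417
```

View pics/w4.png

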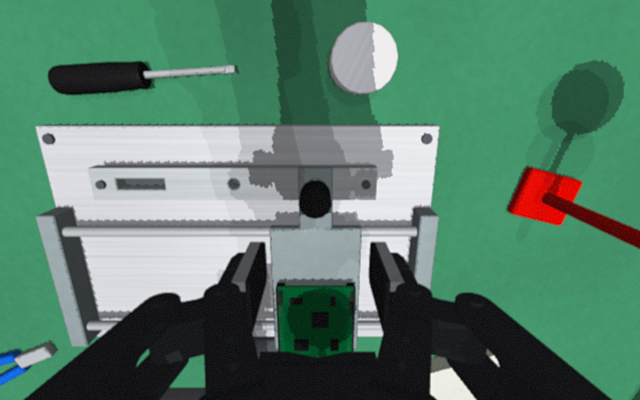

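The knob at (315,199) is home over hole two, at height 0.0926, the same as at the start. The lens's round shadow falls on the board at (320,318), about 5 mm off along the slide, and the gripper is clear.

```bash
python3 -c "
from bench import *
dwell(.3);print(finish_job(),current_time_s())"
```

```text
the job is handed in; nothing more can be done
the job is handed in; nothing more can be done
```

I handed the job in: the carriage is latched at hole two with the board about 5 mm off the lens centre along the slide. By camera the plunger is fully home, and the gripper is clear, at about 14.5 s of the 42 s allowed. The hand-in call returned no verdict.

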